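# Jack up the lug end of a laden cake stand and hold the pump handle down

## Robot

A 6-joint arm with a two-finger parallel gripper is mounted at the origin on the work surface. World frame = base frame: x ahead of the robot, y to its left, z up, the work surface at z = 0. Lengths are in mm, angles in degrees, forces in N, time in s.
With the tool pointing down it reaches from about 300 to 850 mm from the base axis. Payload 4.2 kg.
Tool frame: the origin (TCP) lies on the centre line of the jaws, within the pads' length; the fingertips stand 11 mm ahead of it and the grasp point (between the pads) lies 8 mm behind it; z points along the fingers, y is the line along which they close (so a half turn about z gives the same grasp; the last joint's range is limited). The gripper opens to 91 mm and grips with 3 to 60 N. Pads are 32 mm wide; open, the fingers measure 118 mm over their backs; the gripper's body (76 mm by 178 mm) begins 60 mm behind the grasp point.
Start: joints at [67.151, 18.312, 89.639, -0, 72.044, -1.146], TCP at [212.641, 534.252, 224.976] pointing down, gripper open.
Joint ranges: [-177.97, 177.97], [-48.28, 115.42], [12.27, 149.76], [-77.06, 257.06], [2.81, 150.46], [-146.56, 146.56]. Speed limits (degrees/s): [147.25, 147.25, 180, 180, 180, 180].

## Interface

Orientations are given as [roll, pitch, yaw] about the fixed x, y, z axes, in that order (R = Rz(yaw) Ry(pitch) Rx(roll)).
In Python, from workcell import env, grab_frame, camera_model, models gives the robot as it stands.
- The arm moves only by the shell command python3 -m crank 'ROWS' [FORCE]. ROWS is text: rows parted by semicolons, each of 7 numbers parted by spaces: the closure, from -1 (fully open) to 1 (shut), so that 0 is half open, then the shift along the tool's x, y, z in mm, then the turn, a rotation vector about the tool's x, y, z in degrees. A call has 1 to 10 rows; each row shifts and turns the commanded pose from where the row before left it, along the tool's axes as they then stand; what a row does not reach is not made up. A row lasts 1/8 s, in which the tool goes at most 62.5 mm and 10.7 degrees, less where a joint would pass 70% of its speed; a pose out of reach is approached as far as the arm can. A call is refused whole if a number of a shift passes 62.5 or a number of a turn 10.7, either way. A call with a gripper value outside its range is refused whole. The fingers move at their own pace and stop on an object; FORCE is the grip in N (left out, the last holds). Time passes only in rows, so rows that do not move let the fingers close. It gives the time, the measured TCP pose, the force, the opening and the grip force at its end, in the units of the state.
- env.state(): the state, without advancing time (a new reading comes with each control period).
- grab_frame(name): name is "scene" or "top" or "wrist"; returns the picture (480x640x3 uint8, blue, green, red); there is no depth.
- camera_model(name): a dict with "K" (3x3 intrinsics, pixels), "R" (3x3) and "t" (3): a world point X has camera coordinates R X + t; the wrist camera has in their place "mount" (4x4, takes a point from camera to tool coordinates, whose origin is the TCP and whose axes are the flange's). Camera axes: x right, y down, z forward; pixel columns grow to the right and rows downward; lengths in mm; the calibration is good to about 2 mm. A picture is of the moment at which its call begins: read the wrist's pose just before it. camera_model takes no time and is no camera call.
- env.job_done(): hands the job in; it is judged then, once.
Trained networks look in the newest picture that a camera, given by its name, has taken for a name from the list of things; names that differ only in an ending like _2 or _b are one class to them, and where a whole thing is asked for, a point or a joint stands for the part that bears it (a point fixed in the world has none). Each returns a list of dicts, best first, with "p" (0 to 1); they miss things now and then, are a little off and sometimes report something else, mostly with a low value. They report only what shows in the picture. A call takes as long as a camera call.
- models.search_frame(name, camera): "point" ([x, y, z] in mm, in world coordinates, good to about 4 mm: the middle of the surface that is visible of it).
The state is a dict: "time_s": time; "qpos": joint angles; "qvel": joint speeds; "effort": joint torques, N m; "ee_pos": TCP position; "ee_rot": TCP orientation; "force": force on the tool from outside, world axes, zero at the start; "torque": the same for the moment, N m; "gripper_width": finger opening in mm; "gripper_force": force on a finger pad.
Only numpy, scipy, OpenCV 4.12 (cv2) and the standard library are available. Lean on these libraries where they do the work, as an engineer would, in place of code of your own. Each camera call takes 0.05 s, during which the arm holds its last target. There are 200 camera calls.

## Task

The yellow cake stand needs packing under the two feet at its red-lug end, so jack that end up: pick up the small blue jack, stand it on the counter with its saddle squarely under the middle of the red lug, let go of it, and pump its handle, full strokes down and back up, until both feet at that end hang at least 15 mm clear of the counter. Finish on a down stroke and stay there: the program ends while you are still pressing the handle firmly, fully down, so that the jack carries the load while the packing goes in. Do not shove the stand along the counter or lift it with the arm, do not tip the jack over, and leave the loose cake, the water bottle and the two black packing plates alone.

Things in the scene. Friction and masses are not known exactly. Their poses are not given: they have to be found in the camera images.
- jack: Small blue ratchet toe jack, 1 kg. Origin: underside of its base, below the middle of its tower; +x to the toe and saddle, -x to the pump handle. Base x -70 to +95 mm, 70 mm wide, 10 mm thick. Carry it by the tower (40 x 40 mm, top at 110 mm; balance within 15 mm of its axis), gripped near the top across its y faces. A steel rack sticks 8 mm out of the tower's top and rises with the saddle.
- saddle (a point): Centre of the top of the steel saddle disc (30 mm across) on the jack's toe, at x = 70, y = 0 mm in the jack's frame; 32 mm above the counter when the rack is down, rising with rack_lift. Nothing on the toe side of the tower stands higher.
- rack_lift (a joint): Rise of rack, toe and saddle, m: 0 at the bottom (start), 0.046 at most. A full stroke lifts it 11 to 12 mm; as the handle comes up it drops back 3 to 5 mm onto the holding pawl, so each full stroke gains one 8 mm tooth and keeps it. It cannot be pushed back down.
- handle_angle (a joint): Pump handle, rad: 0 = up (a spring, about 3 N at the grip, keeps and brings it there), 0.65 = fully down on its stop. At 0 it slopes 0.55 rad above level, fully down 0.10 rad below. A tooth clicks over only past about 0.53: go to the stop. It takes 3 to 5 N at the grip unloaded, 7 to 12 N lifting the stand.
- pump_handle: The jack's handle: 14 mm steel bar with a black rubber sleeve, 26 mm in diameter, 108 to 170 mm from the pivot. Origin on the pivot, at x = -32, y = 0, z = 70 mm in the jack's frame, axis parallel to the jack's y. Press it from above with closed fingertips, following its arc, or pinch it.
- handle_grip (a point): On the centre line of the rubber sleeve, 140 mm from the pivot: with the handle up 143 mm above the counter and 151 mm behind the jack's origin, fully down 56 mm and 171 mm.
- stand: Yellow tray of wrapped brown rice cakes on four rubber screw feet, 6 to 10 kg, loose. Origin: centre of its footprint, on the counter. Tray 340 (x) x 360 mm, underside at 48 mm, walls to 110 mm, cakes to 110 mm at the lug end and 155 mm elsewhere. The red lug sticks out of the middle of its -x end; the jack is square to it when both +x axes point the same way.
- lift_point (a point): Underside centre of the red jacking lug, a steel tongue 45 mm long (x), 60 mm wide, 6 mm thick; a white dot marks it on top. At x = -192.5, y = 0 mm in the stand's frame, 22 mm outside the tray's end wall, 44.5 mm above the counter at the start: 12.5 mm above the lowered saddle.
- near_foot_a (a point): Underside centre of the rubber foot (38 mm across) at the lug end, stand frame x = -140, y = -150 mm. Its height is 0 while it stands on the counter.
- near_foot_b (a point): The same for the other foot at the lug end, x = -140, y = +150 mm.
- loose_cake: A single wrapped rice cake, 80 mm across, 45 mm high. Origin under its centre. To be left alone.
- water: Clear water bottle, 64 mm across, 210 mm high. Origin under its centre. To be left alone.
- packer_a: Black ribbed packing plate, 55 x 55 x 15 mm, lying flat. Origin under its centre. To be left alone.
- packer_b: The second packing plate, the same as the first. To be left alone.

How it is judged:
By the outcome, as a careful person would: the job done as asked, in the order asked, and still so for the second after the job is handed in, while the arm keeps its last pose, push and grip.
It also fails if it takes over 72 s, if anything falls off the work surface, if the arm or the gripper's body presses on something with over 40 N, if the wrist force passes 120 N, or if a joint passes its speed limit or range.

## Working session

There is one attempt and no reset: what is moved stays moved. The work goes in short steps, Python scripts to look and compute and a shell command to move; the robot and the scene stay as the last step left them, time stands still between calls to the robot, and variables do not carry over. Pictures are saved under pics/ and viewed, at most 12 in all, crops included, and the job is handed in when it is done.

```bash
mkdir -p pics; ls; python3 - <<'E'
from workcell import env, grab_frame, camera_model, models
import cv2, numpy as np
a=grab_frame("scene"); b=grab_frame("top")
cv2.imwrite("pics/s1.png",a); cv2.imwrite("pics/t1.png",b)
for c in("top","scene"):
    for n in["jack","saddle","pump_handle","handle_grip","stand","lift_point","loose_cake","water","packer_a"]:
        try: r=models.search_frame(n,c); print(c,n,[(np.round(d["point"]).tolist(),round(d["p"],2)) for d in r[:3]])
        except Exception as e: print(c,n,e)
for c in("top","scene"):
    m=camera_model(c); print(c,np.round(m["K"],1).tolist(),(-np.array(m["R"]).T@m["t"]).round(1))
print(camera_model("wrist"))
print(env.state())
E
```

```text
pics
top jack [([558.0, -252.0, 31.0], 0.59)]
top saddle [([545.0, -201.0, 29.0], 0.64)]
top pump_handle [([589.0, -353.0, 122.0], 0.63)]
top handle_grip [([591.0, -354.0, 121.0], 0.68), ([544.0, -203.0, 29.0], 0.24)]
top stand [([533.0, 322.0, 110.0], 0.83)]
top lift_point [([533.0, 319.0, 106.0], 0.86)]
top loose_cake [([762.0, -126.0, 47.0], 0.56)]
top water [([706.0, -271.0, 138.0], 0.59)]
top packer_a [([764.0, 50.0, 13.0], 0.86), ([764.0, -48.0, 13.0], 0.75), ([534.0, 321.0, 106.0], 0.43)]
scene jack [([578.0, -272.0, 55.0], 0.66), ([566.0, 287.0, 111.0], 0.57), ([548.0, -204.0, 33.0], 0.31)]
scene saddle [([549.0, -205.0, 34.0], 0.73)]
scene pump_handle [([600.0, -367.0, 135.0], 0.68)]
scene handle_grip [([602.0, -365.0, 134.0], 0.58)]
scene stand [([565.0, 285.0, 106.0], 0.96), ([581.0, -272.0, 56.0], 0.56)]
scene lift_point [([769.0, -136.0, 43.0], 0.28)]
scene loose_cake [([771.0, -136.0, 45.0], 0.86)]
scene water [([737.0, -295.0, 136.0], 0.7)]
scene packer_a [([766.0, 42.0, 12.0], 0.85), ([602.0, -370.0, 131.0], 0.37)]
top [[528.5, 0.0, 325.8], [0.0, 528.5, 240.2], [0.0, 
[... 610 characters left out ...]
      1.00000000e+00]])}
{'time_s': 1.0, 'qpos': array([ 6.71510805e+01,  1.83102040e+01,  8.96393493e+01,  5.95890498e-04,
        7.20433271e+01, -1.14512640e+00]), 'qvel': array([ 0.01582669, -0.10931739,  0.08591001,  0.04425118,  0.05140702,
        0.04036401]), 'effort': array([ 8.57408941e-04, -4.12358809e+01, -2.32230735e+01,  7.27854366e-02,
        3.77308333e-02, -1.50229056e-06]), 'ee_pos': array([212.63411968, 534.25441994, 224.99057212]), 'ee_rot': array([ 1.79992871e+02, -4.24490464e-04,  1.58296023e+02]), 'force': array([ 0.35082074,  0.34031219, -0.04053113]), 'torque': array([ 0.03713305, -0.00144963, -0.03717313]), 'gripper_force': 0.0, 'gripper_width': 91.50597435103992}
```

View pics/t1.png

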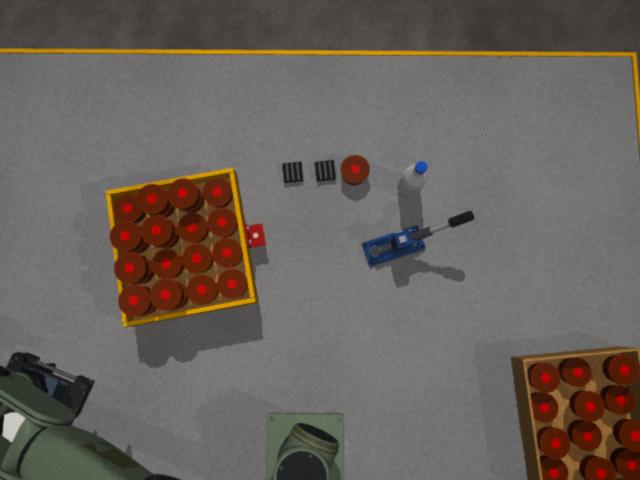

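View pics/s1.png

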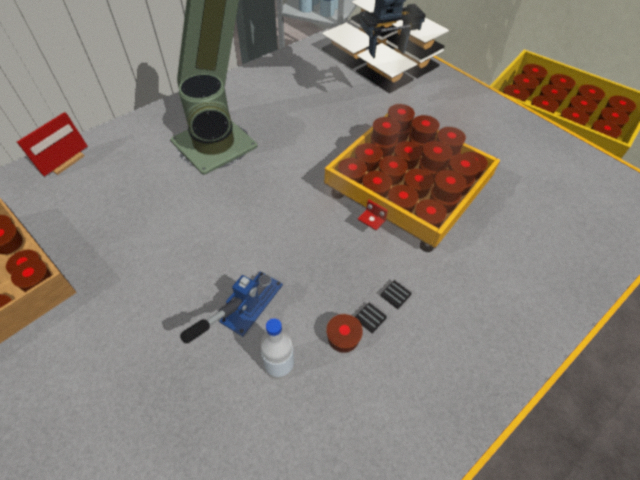

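The top view shows the stand's red lug at about (256,236), pointing right (−y). The jack is at (395,245) with its toe to the left and its handle grip at (462,218). The bottle is beside it at (413,178). The scene view agrees: the jack's tower is at (243,285), its grip at (195,330), and the lug at (372,217). I'll move over the lug for a close look.

```bash
cat > h.py <<'E'
from workcell import env, grab_frame, camera_model, models
import cv2, numpy as np
from scipy.spatial.transform import Rotation as Ro
def T():
    s=env.state(); M=np.eye(4); M[:3,:3]=Ro.from_euler("xyz",s["ee_rot"],degrees=True).as_matrix(); M[:3,3]=s["ee_pos"]; return M
def shot(name,f):
    M=T(); im=grab_frame(name); cv2.imwrite(f"pics/{f}.png",im)
    c=camera_model(name)
    if name=="wrist":
        W=np.linalg.inv(M@c["mount"]); R,t=W[:3,:3],W[:3,3]
    else: R,t=np.array(c["R"]),np.array(c["t"])
    np.savez(f"pics/{f}.npz",K=c["K"],R=R,t=t); return im
def P(f):
    d=np.load(f"pics/{f}.npz"); return d["K"]@np.c_[d["R"],d["t"]]
def proj(f,X):
    p=P(f)@np.r_[X,1]; return (p[:2]/p[2]).round(1)
def tri(*obs):   # (file,u,v)...
    A=[]
    for f,u,v in obs:
        p=P(f); A+= [(u*p[2]-p[0])/np.linalg.norm((u*p[2]-p[0])[:3]),(v*p[2]-p[1])/np.linalg.norm((v*p[2]-p[1])[:3])]
    A=np.array(A); return np.linalg.lstsq(A[:,:3],-A[:,3],rcond=None)[0].round(1)
def onz(f,u,v,z):
    p=P(f); A=np.array([u*p[2]-p[0],v*p[2]-p[1]]); return np.r_[np.linalg.solve(A[:,:2],-A[:,2]*z-A[:,3]),z].round(1)
def go(x,y,z,yaw):
    M=T(); d=M[:3,:3].T@(np.array([x,y,z])-M[:3,3]); G=Ro.from_euler("xyz",[180,0,yaw],degrees=True).as_matrix()
    print("shift",d.round(1),"turn",np.degrees(Ro.from_matrix(M[:3,:3].T@G).as_rotvec()).round(2))
    d2=G.T@(np.array([x,y,z])-M[:3,3]); print("shift after turn",d2.round(1))
def find(n,c):
    for d in models.search_frame(n,c)[:2]: print(c,n,np.round(d["point"],1),round(d["p"],2))
E
python3 -m crank '-1 -36 -44 -4.5 0 0 0;-1 -36 -44 -4.5 0 0 0;-1 -36 -44 -4.5 0 0 0;-1 -36 -44 -4.5 0 0 9.6;-1 -36 -44 -4.5 0 0 9.6;-1 -36 -44 -4.5 0 0 9.6;-1 0 0 0 0 0 9.6;-1 0 0 0 0 0 9.6;-1 0 0 0 0 0 9.6;-1 0 0 0 0 0 0'
python3 - <<'E'
from h import *
import shutil
for n in("top","scene"): shot(n,n[0]+"2")
shot("wrist","w1"); find("lift_point","wrist"); find("stand","wrist"); print(env.state()["ee_pos"],env.state()["ee_rot"],env.state()["force"])
E
```

```text
time_s: 2.25
ee_pos: [287.6, 204.3, 252.1]
ee_rot: [180.0, -0.0, 100.8]
force: [-0.3, -0.2, 0.4]
gripper_width: 91.0
gripper_force: 0.0
wrist lift_point [414.2 291.3 107. ] 0.71
[287.59782973 204.38593648 251.93373027] [-1.79998764e+02 -2.01770488e-03  1.00780785e+02] [ 0.5916987  -0.13470929 -0.74158315]
```

View pics/w1.png

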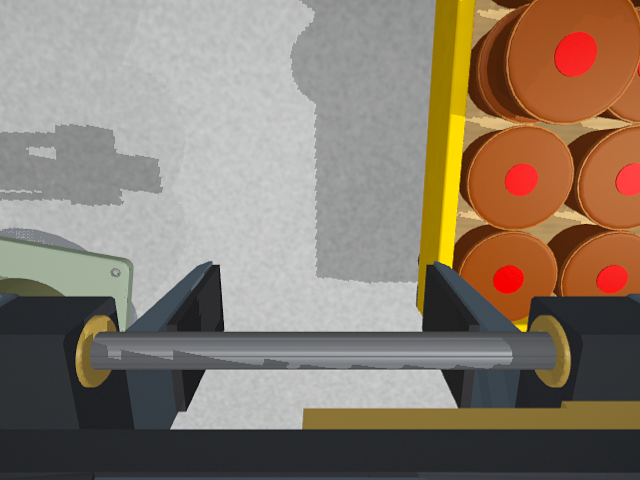

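The wrist view shows only the lug-end wall of the tray (yellow, x≈450). The lug is out of frame, so I'll back off toward −y.

```bash

python3 -m crank '-1 -54 21 0 0 0 0;-1 -54 21 0 0 0 0;-1 -54 21 0 0 0 0;-1 0 0 0 0 0 0'
python3 - <<'E'
from h import *
im=shot("wrist","w2"); find("lift_point","wrist"); print(env.state()["ee_pos"],env.state()["ee_rot"])
t=cv2.imread("pics/t1.png"); cv2.imwrite("pics/mix.png",np.vstack([cv2.resize(im,(560,420))[:330],cv2.resize(np.hstack([t[190:280,225:300],t[190:280,350:485]]),(560,240),interpolation=cv2.INTER_CUBIC)]))
E
```

```text
time_s: 3.0
ee_pos: [381.2, 54.0, 251.8]
ee_rot: [180.0, 0.0, 100.4]
force: [-0.3, 1.0, 0.2]
gripper_width: 91.0
gripper_force: 0.0
wrist lift_point [490.  188.5 106.8] 0.8
[379.46614831  56.66064181 251.71230345] [-1.79949442e+02 -4.14189491e-02  1.00620189e+02]
```

View pics/mix.png

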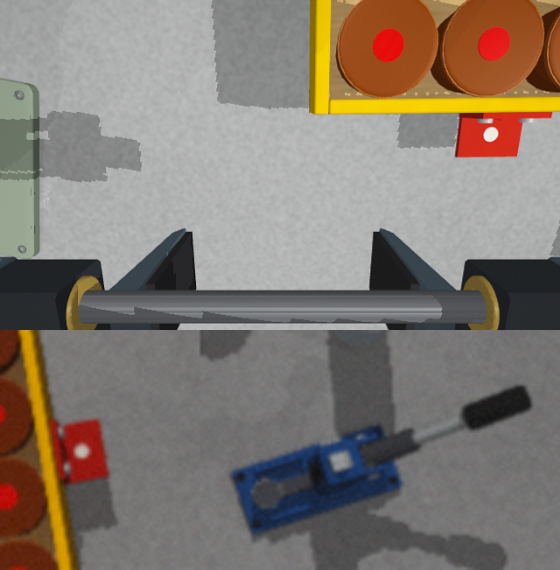

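The lug's white dot is at about (561,153) in w2, and the tray's lug-end rim runs from (362,128) to (640,111). In the top crop the jack's saddle is at left and its white tower top at centre. Next I'll triangulate both from the two views.

```bash
cp pics/t2.npz pics/t1.npz; cp pics/s2.npz pics/s1.npz; python3 - <<'E'
from h import *
def dot(im,u0,v0,r,thr=140):
    c=im[v0-r:v0+r,u0-r:u0+r].astype(int); g=c[:,:,:2].min(2); m=(g>thr).astype(np.uint8)
    # keep only white blob surrounded by red
    n,l,s,ce=cv2.connectedComponentsWithStats(m); 
    return [(s[i,4],(ce[i]+[u0-r,v0-r]).round(1)) for i in range(1,n)]
w=cv2.imread("pics/w2.png");t=cv2.imread("pics/t1.png");s=cv2.imread("pics/s1.png")
a=dot(w,561,153,14);b=dot(t,256,236,6,110);c=dot(s,372,218,6,110);print(a,b,c)
# rim: lower boundary of yellow in w2
y=(w[:,:,2]>180)&(w[:,:,1]>150)&(w[:,:,0]<60)
pts=[]
for u in range(380,636,4):
    v=np.where(y[:170,u])[0]
    if len(v)>4: pts.append((u,v.max()+.5))
pts=np.array(pts); k=np.polyfit(pts[:,0],pts[:,1],1); r=abs(np.polyval(k,pts[:,0])-pts[:,1]); k=np.polyfit(*pts[r<2].T,1); print(k,(r<2).mean())
A=onz("w2",380,np.polyval(k,380),110);B=onz("w2",630,np.polyval(k,630),110);print(A,B,"yaw",np.degrees(np.arctan2(*(B-A)[1::-1]))+90)
# top-view lug-end edge
for n,f,e in[("t1",((234,170),(255.5,299)),110)]: 
    A=onz(n,*f[0],e);B=onz(n,*f[1],e);print(A,B,np.degrees(np.arctan2(*(A-B)[1::-1]))+90)
bx=[x for x in b if x[0]>3][:1];
W=max(a,key=lambda q:q[0])[1]; 
print("dot w2 z50.5",onz("w2",*W,50.5))
for q in b: print("top",onz("t1",*q[1],50.5),tri(("w2",*W),("t1",*q[1])))
for q in c: print("scene",onz("s1",*q[1],50.5),tri(("w2",*W),("s1",*q[1])))
# jack rough, from top
for nm,u,v,z in[("saddle",376.5,253.5,32),("tower",403,240,110),("grip",462,218,143)]: print(nm,onz("t1",u,v,z))
print("tower2view",tri(("t1",403,240),("s1",243,283)))
E
```

```text
[(np.int32(23), array([556.2, 139.4])), (np.int32(220), array([560.4, 153.2]))] [(np.int32(20), array([255. , 235.1])), (np.int32(1), array([250., 241.]))] [(np.int32(22), array([371.5, 218.3]))]
[-1.02335165e-02  1.33678159e+02] 1.0
[410. 131. 110.] [585.4 165.  110. ] yaw 100.97031273110048
[740.5 192.1 110. ] [402.2 126.6 110. ] 100.95774885109516
dot w2 z50.5 [576.9 140.1  50.5]
top [576.1 140.3  50.5] [575.9 140.1  52.3]
top [559.9 153.4  50.5] [552.2 142.7  95.5]
scene [573.9 141.3  50.5] [575.3 139.9  53. ]
saddle [ 530.4 -189.9   32. ]
tower [ 556.5 -251.3  110. ]
grip [ 609.1 -397.2  143. ]
tower2view [ 556.3 -251.1  111.2]
```

```bash
python3 - <<'E'
from h import *
go(563,-275,255,111)
E
```

```text
shift [-359.8  119.3   -3.7] turn [ -0.05  -0.05 -10.38]
shift after turn [-375.4   52.5   -3.3]
```

```bash

python3 -m crank '-1 0 0 0 0 0 -10.4;-1 -53.5 7.5 0 0 0 0;-1 -53.5 7.5 0 0 0 0;-1 -53.5 7.5 0 0 0 0;-1 -53.5 7.5 0 0 0 0;-1 -53.5 7.5 0 0 0 0;-1 -53.5 7.5 0 0 0 0;-1 -53.5 7.5 0 0 0 0;-1 0 0 0 0 0 0;-1 0 0 0 0 0 0'
python3 - <<'E'
from h import *
im=shot("wrist","w3"); find("saddle","wrist"); find("jack","wrist"); print(env.state()["ee_pos"],env.state()["ee_rot"])
E
```

```text
time_s: 4.35
ee_pos: [563.5, -271.4, 251.5]
ee_rot: [-180.0, -0.1, 111.2]
force: [-0.2, -0.1, -0.6]
gripper_width: 91.0
gripper_force: 0.0
wrist saddle [ 545.8 -206.6   30.1] 0.95
wrist jack [ 556.9 -243.4   37.6] 0.6
wrist jack [ 546.  -211.6   31.2] 0.28
[ 563.2197765  -271.69768264  252.45323511] [ 1.79982441e+02 -1.06529219e-02  1.11227222e+02]
```

View pics/w3.png

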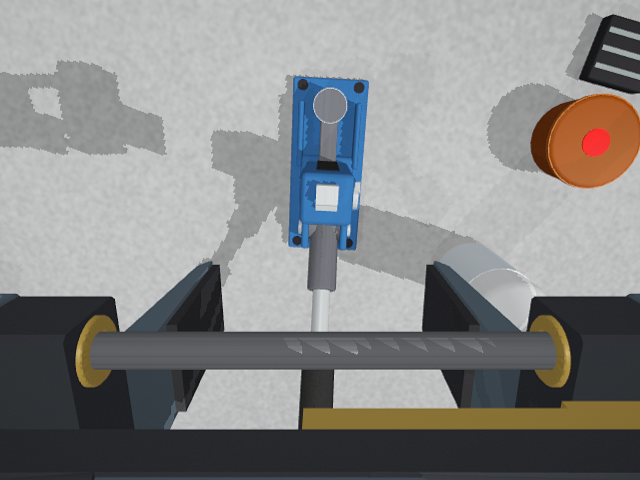

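The view from above the jack shows the saddle disc at (330,105), the rack top at (327,197) and the base corners at (294,76), (368,81), (290,246) and (356,249). The bottle is at (490,280), to the right.

```bash
python3 - <<'E'
from h import *
c=[onz("w3",u,v,10) for u,v in((294,76),(368,81),(356,249),(290,246))]
m=(c[0]+c[1])/2; n=(c[2]+c[3])/2; print(c,"yaw",np.degrees(np.arctan2(*(m-n)[1::-1])), "centre",(m+n)/2, np.linalg.norm(m-n),np.linalg.norm(c[0]-c[1]))
s=onz("w3",330,105,32); r=onz("w3",327,197,118); print("saddle",s,"rack",r,"yaw",np.degrees(np.arctan2(*(s-r)[1::-1])))
print("rack 2view",tri(("w3",327,197),("t1",402.5,239.5)),"saddle 2view",tri(("w3",330,105),("t1",376.5,253.5)))
print("grip?",onz("t1",462,218,143))
E
```

```text
[array([ 497.6, -172.1,   10. ]), array([ 562.7, -151.4,   10. ]), array([ 614.8, -305.7,   10. ]), array([ 550.3, -327.3,   10. ])] yaw 108.70664844084655 centre [ 556.35  -239.125   10.   ] 163.38091228781894 68.31178522041422
saddle [ 537.7 -184.6   32. ] rack [ 559.  -248.1  118. ] yaw 108.54315602102214
rack 2view [ 561.4 -253.5   85.5] saddle 2view [ 534.4 -187.4   26.5]
grip? [ 609.1 -397.2  143. ]
```

```bash
python3 - <<'E'
from h import *
print("cap",onz("t1",420.5,167,208),onz("s1",274,326,205),tri(("t1",420.5,167),("s1",274,328)))
go(559.7,-250.5,84,108.6)
E
```

```text
cap [ 723.1 -282.5  208. ] [ 723.2 -282.8  205. ] [ 724.9 -284.1  201.2]
shift [ 21.    4.3 168.5] turn [ 0.02 -0.01  2.63]
shift after turn [ 21.2   3.4 168.5]
```

```bash

python3 -m crank '-1 0 0 0 0 0 2.6;-1 10.5 1.7 0 0 0 0;-1 10.5 1.7 40 0 0 0;-1 0 0 50 0 0 0;-1 0 0 50 0 0 0;-1 0 0 28 0 0 0;-1 0 0 0 0 0 0' 
python3 -m crank '0.2 0 0 0 0 0 0;0.5 0 0 0 0 0 0;0.7 0 0 0 0 0 0;0.7 0 0 0 0 0 0;0.7 0 0 0 0 0 0;0.7 0 0 0 0 0 0' 40
python3 -c "
from h import *
s=env.state();print(s['ee_pos'],s['ee_rot'],s['force'],s['torque'],s['gripper_width'],s['gripper_force'])"
```

```text
time_s: 5.38
ee_pos: [558.3, -250.8, 82.1]
ee_rot: [-179.8, -0.2, 108.6]
force: [0.9, -1.0, -0.8]
gripper_width: 91.2
gripper_force: 0.0
time_s: 6.12
ee_pos: [559.4, -252.8, 84.0]
ee_rot: [-179.9, -0.0, 108.5]
force: [-2.4, -0.5, 1.5]
gripper_width: 39.9
gripper_force: 40.0
[ 559.41189051 -252.83454869   83.95796013] [-1.79935409e+02 -1.39945300e-02  1.08517201e+02] [-2.39367666 -0.49015509  1.53706503] [-0.09620048  0.22907593  0.07641014] 39.90940793426167 39.9702125787735
```

```bash

python3 -m crank '0.7 0 0 -10 0 0 0;0.7 0 0 -20 0 0 0;0.7 0 0 0 0 0 0'
python3 -c "
from h import *
s=env.state();print(s['ee_pos'],s['ee_rot'],s['force'],s['torque'],s['gripper_width'],s['gripper_force'])
go(605,-7,110,101)"
```

```text
time_s: 6.5
ee_pos: [560.6, -252.8, 114.3]
ee_rot: [179.9, 0.1, 108.5]
force: [0.8, 0.4, -9.0]
gripper_width: 40.0
gripper_force: 40.0
[ 560.63171374 -252.77298885  114.34387723] [1.79907570e+02 6.05103785e-02 1.08493366e+02] [ 0.76101464  0.35504889 -8.98257063] [-0.09257531 -0.03246536 -0.04926013] 39.992445492841725 39.96427237987518
shift [219.  120.    4.3] turn [0.1  0.05 7.49]
shift after turn [232.8  90.4   4.3]
```

```bash

python3 -m crank '0.7 0 0 0 0 0 7.5;0.7 25 10 0 0 0 0;0.7 40 15 0 0 0 0;0.7 40 15 0 0 0 0;0.7 40 15 0 0 0 0;0.7 40 15 0 0 0 0;0.7 33 12 2 0 0 0;0.7 15 8 2 0 0 0;0.7 0 0 0 0 0 0;0.7 0 0 0 0 0 0'
python3 - <<'E'
from h import *
im=shot("wrist","w4"); find("saddle","wrist"); print(env.state()["ee_pos"],env.state()["ee_rot"],env.state()["gripper_width"])
go(605,-7,110,101)
E
```

```text
time_s: 7.75
ee_pos: [603.4, -7.8, 109.3]
ee_rot: [-179.9, 0.0, 101.0]
force: [-0.1, -0.1, -9.5]
gripper_width: 39.9
gripper_force: 40.0
wrist saddle [594.2  43.9  54.6] 0.81
[603.60532242  -7.96744717 109.73853116] [-1.79966560e+02  1.45886062e-02  1.00923067e+02] 39.92405711180314
shift [ 0.7  1.6 -0.3] turn [-0.03  0.01 -0.08]
shift after turn [ 0.7  1.6 -0.3]
```

View pics/w4.png

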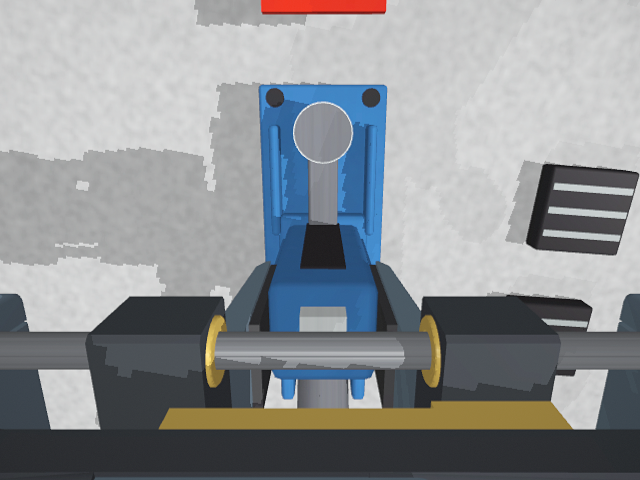

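The wrist view shows the saddle at (323,132), with the base front edge from (262,85) to (386,86). The lug's outer edge lies ahead at (262..386, 12), parallel to the base and centred on it. I'll work out the saddle's offset in the tool frame and the remaining shift.

```bash
python3 - <<'E'
from h import *
M=T(); s=onz("w4",323,132,57.7); p=np.linalg.inv(M)@np.r_[s,1]; print("saddle",s,"tool",p.round(1))
a=onz("w4",262,85,35.7);b=onz("w4",386,86,35.7);print("jack yaw",np.degrees(np.arctan2(*(b-a)[1::-1]))+90,a,b)
c=onz("w4",262,12.5,50.5);d=onz("w4",386,12.5,50.5);print("lug edge",c,d,np.linalg.norm(c-d),"yaw",np.degrees(np.arctan2(*(d-c)[1::-1]))+90,"lift pt from edge",(c+d)/2+22.5*np.array([np.cos(np.radians(101)),np.sin(np.radians(101)),0]))
t=np.array([576.3,140.1,0]); print("to go (tool)",(M[:3,:3].T@(t-s)).round(1))
E
```

```text
saddle [591.   62.7  57.7] tool [71.8  1.  52.   1. ]
jack yaw 100.60385825987136 [554.1  79.9  35.7] [619.8  92.2  35.7]
lug edge [551.4 111.8  50.5] [610.2 123.2  50.5] 59.894907963866245 yaw 100.97224023781163 lift pt from edge [576.5067976  139.58661163  50.5       ]
to go (tool) [78.8  0.3 57.7]
```

```bash

python3 -m crank '0.7 0 0 12 0 0 -0.3;0.7 0 0 10 0 0 0;0.7 0 0 0 0 0 0;0.7 15 0 0 0 0 0;0.7 20 0 0 0 0 0;0.7 20 0 0 0 0 0;0.7 15 0 0 0 0 0;0.7 8 0 0 0 0 0;0.7 0 0 0 0 0 0;0.7 0 0 0 0 0 0'
python3 - <<'E'
from h import *
im=shot("wrist","w5"); s=env.state(); print(s["ee_pos"],s["ee_rot"],s["force"])
z=s["ee_pos"][2]-84+32; sd=(T()@np.r_[71.8,1,84-32,1])[:3]; print("saddle",sd)
t=np.array([576.4,139.8,sd[2]]); print("to go",(T()[:3,:3].T@(t-sd)).round(1))
w=im[0:250,150:500].astype(int); m=(w[:,:,:2].min(2)>150); 
red=cv2.inRange(im,(0,0,150),(60,60,255)); ys,xs=np.where(red[:250]>0); print(xs.min(),xs.max(),ys.min(),ys.max())
print("expected dot px",proj("w5",[576.4,139.8,50.5]))
cv2.imwrite("pics/w5c.png",im[:330,120:520])
E
```

```text
time_s: 9.1
ee_pos: [588.7, 69.3, 87.9]
ee_rot: [180.0, 0.0, 101.3]
force: [-0.3, -0.6, -9.9]
gripper_width: 39.6
gripper_force: 40.0
[588.77260505  69.16441322  87.96155374] [1.79990146e+02 1.96595766e-02 1.01269039e+02] [ 0.5447356   0.56051183 -9.99643564]
saddle [575.73469868 139.75979909  35.93709322]
to go [-0.1  0.7  0. ]
242 405 72 180
expected dot px [323.9 132.9]
```

View pics/w5c.png

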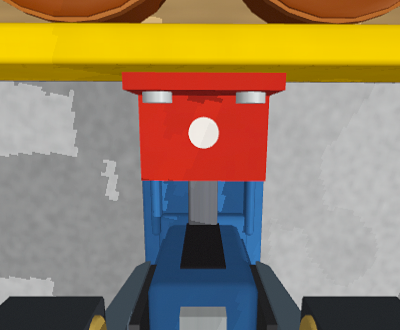

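The crop shows the lug's white dot at (323,133), where the projection expected it, and the jack is centred below the lug. The computed error is under 1 mm, so I'll lower the jack.

```bash

python3 -m crank '0.7 0 0.5 2 0 0 0;0.7 0 0 1.5 0 0 0;0.7 0 0 0 0 0 0'
python3 -m crank '0.7 0 0 0.7 0 0 0;0.7 0 0 0 0 0 0'
```

```text
time_s: 9.52
ee_pos: [589.1, 69.6, 84.3]
ee_rot: [-180.0, -0.0, 101.3]
force: [-0.4, 0.0, -9.1]
gripper_width: 39.5
gripper_force: 40.0
time_s: 9.78
ee_pos: [589.1, 69.7, 84.2]
ee_rot: [180.0, 0.0, 101.3]
force: [-2.6, -1.6, -6.1]
gripper_width: 39.6
gripper_force: 40.0
```

```bash

python3 -m crank '0.7 0 0 0.5 0 0 0;0.3 0 0 0 0 0 0;-0.2 0 0 0 0 0 0;-0.6 0 0 0 0 0 0;-0.6 0 0 0 0 0 0;-0.6 0 0 -15 0 0 0;-0.6 0 0 -40 0 0 0;-0.6 0 0 -50 0 0 0;-0.6 0 0 -40 0 0 0;-0.6 0 0 0 0 0 0'
python3 - <<'E'
from h import *
im=shot("wrist","w6"); s=env.state(); print(s["ee_pos"],s["ee_rot"],s["force"])
cv2.imwrite("pics/w6c.png",im[:330,100:540])
print("dot px",proj("w6",[576.4,139.8,50.5]),"rack",proj("w6",[576.4+13.4,139.8-68.7,118]),proj("w6",[576.4+.5*-13.4,139.8+.5*68.7,50.5]))
E
```

```text
time_s: 11.02
ee_pos: [591.2, 70.1, 233.4]
ee_rot: [179.4, 0.0, 101.3]
force: [0.2, -0.9, -0.7]
gripper_width: 72.7
gripper_force: 0.0
[589.8548183   69.94905602 230.70948827] [1.79730190e+02 1.96700138e-02 1.01295994e+02] [-0.04320241  0.79486564 -0.79751574]
dot px [318.  127.5] rack [317.7 232.8] [318.1  81.6]
```

View pics/w6c.png

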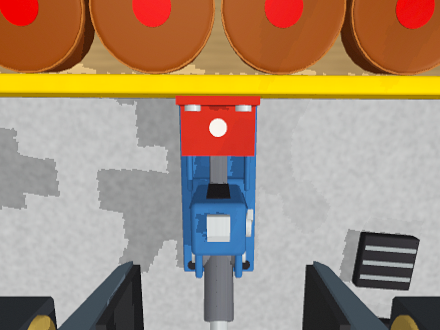

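The jack stands squarely under the lug, with the dot at (318,128), the rack top at (319,228) and the handle running straight back. It has been released, so I'll close the fingers and go over the handle grip.

```bash

python3 -m crank '1 -40 0 0 0 0 0;1 -50 0 0 0 0 0;1 -40 0 0 0 0 0;1 -16 0 10 0 0 0;1 0 0 15 0 0 0;1 0 0 10 0 0 0;1 0 0 0 0 0 0;1 0 0 0 0 0 0' 20
python3 - <<'E'
from h import *
s=env.state();print(s['ee_pos'],s['ee_rot'],s['force'],s['gripper_width'],s['gripper_force'])
y=np.radians(101); ex=np.array([np.cos(y),np.sin(y),0]); o=np.array([576.4,139.8,0])-70*ex
d=s['ee_pos']-o; print("jack x,y",d@ex, d@[-ex[1],ex[0],0])
im=shot("wrist","w7"); cv2.imwrite("pics/w7c.png",im)
E
```

```text
time_s: 12.08
ee_pos: [617.8, -72.4, 193.5]
ee_rot: [180.0, -0.0, 101.4]
force: [0.6, 0.4, 0.5]
gripper_width: 0.2
gripper_force: 0.0
[617.83760706 -72.42869388 193.53505399] [ 1.79965225e+02 -3.57757809e-03  1.01365126e+02] [0.59474155 0.40364084 0.47647044] 0.22716489808086224 0.0
jack x,y -146.23612319585354 -0.1811376340147426
```

View pics/w7c.png

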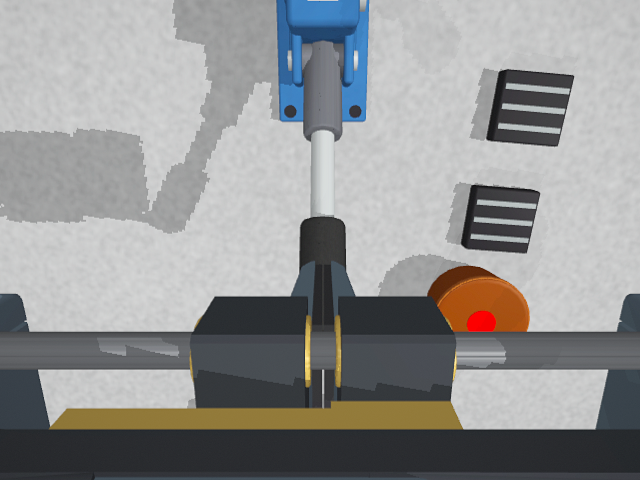

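The handle is in line with the closed fingertips, which hang over its black sleeve (sleeve at (323,240), fingers at (322,300)). First stroke is unloaded, so I'll go down gently along the arc.

```bash

python3 -m crank '1 0 0 8 0 0 0;1 -1 0 6 0 0 0;1 -5 0 10 0 0 0;1 -5 0 10 0 0 0;1 -3.5 0 10 0 0 0;1 -3 0 10 0 0 0;1 -2 0 10 0 0 0;1 -1.5 0 10 0 0 0;1 0 0 10 0 0 0;1 0 0 8 0 0 0'
python3 -m crank '1 0 0 6 0 0 0;1 0 0 4 0 0 0;1 0 0 0 0 0 0'
```

```text
time_s: 13.38
ee_pos: [621.7, -94.0, 100.4]
ee_rot: [-180.0, -0.0, 101.3]
force: [0.5, -2.7, 2.7]
gripper_width: 0.9
gripper_force: 1.6
time_s: 13.75
ee_pos: [621.7, -94.1, 91.2]
ee_rot: [-180.0, 0.0, 101.3]
force: [-0.0, -3.6, 4.3]
gripper_width: 0.6
gripper_force: 2.0
```

```bash

python3 -m crank '1 0 0 4 0 0 0;1 0 0 0 0 0 0'
python3 -m crank '1 0 0 2 0 0 0;1 0 0 0 0 0 0'
python3 -m crank '1 0 0 2 0 0 0;1 0 0 0 0 0 0'
```

```text
time_s: 14.0
ee_pos: [621.8, -94.1, 87.2]
ee_rot: [180.0, 0.0, 101.3]
force: [1.0, -3.4, 3.6]
gripper_width: 0.7
gripper_force: 2.2
time_s: 14.25
ee_pos: [621.9, -94.0, 85.2]
ee_rot: [180.0, 0.0, 101.3]
force: [0.0, -3.5, 4.1]
gripper_width: 0.3
gripper_force: 2.3
time_s: 14.5
ee_pos: [621.9, -94.0, 83.1]
ee_rot: [180.0, 0.0, 101.3]
force: [0.4, -3.6, 4.6]
gripper_width: 0.5
gripper_force: 2.3
```

```bash

python3 -m crank '1 0 0 1 0 0 0;1 0 0 0 0 0 0'
python3 -m crank '1 0 0 1 0 0 0;1 0 0 0 0 0 0'
```

```text
time_s: 14.75
ee_pos: [621.8, -94.0, 82.2]
ee_rot: [180.0, 0.0, 101.3]
force: [0.0, -3.8, 4.6]
gripper_width: 0.3
gripper_force: 2.3
time_s: 15.0
ee_pos: [621.9, -94.1, 81.6]
ee_rot: [180.0, 0.0, 101.3]
force: [0.2, -3.4, 6.4]
gripper_width: 0.5
gripper_force: 3.3
```

Force stepped up at TCP z≈81.6, which is the stop. Now the up stroke, then stroke 2.

```bash

python3 -m crank '1 0 0 -8 0 0 0;1 0 0 -12 0 0 0;1 0 0 -13 0 0 0;1 1.5 0 -13 0 0 0;1 2.5 0 -13 0 0 0;1 4 0 -13 0 0 0;1 6 0 -13 0 0 0;1 6 0 -13 0 0 0;1 1 0 -8 0 0 0;1 0 0 0 0 0 0'
python3 - <<'E'
from h import *
shot("scene","s3"); im=shot("wrist","w8")
s=env.state();print(s['ee_pos'],s['ee_rot'],s['force'])
a=cv2.imread("pics/s3.png")[130:330,280:530]; cv2.imwrite("pics/c8.png",np.hstack([cv2.resize(im,(400,300)),cv2.resize(a,(375,300))]))
E
```

```text
time_s: 16.25
ee_pos: [618.0, -73.6, 187.9]
ee_rot: [179.9, 0.1, 101.3]
force: [0.5, 0.4, -0.4]
gripper_width: 0.9
gripper_force: 0.0
[617.45644223 -73.61955943 186.80212208] [-1.79955269e+02  8.53147878e-04  1.01286187e+02] [-0.28272395  0.28439752  0.27986929]
```

View pics/c8.png

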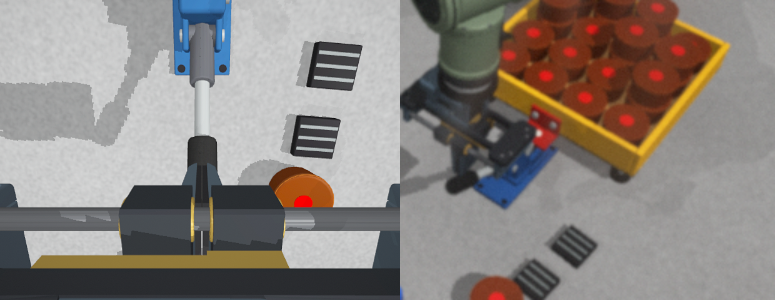

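After stroke 1 the handle is back up (sleeve at (203,150) in the left panel). The jack is upright and hasn't moved, and its saddle is still under the lug. Stroke 2 next.

```bash

python3 -m crank '1 0 0 8 0 0 0;1 -2 0 10 0 0 0;1 -6 0 10 0 0 0;1 -5 0 10 0 0 0;1 -4 0 10 0 0 0;1 -3 0 10 0 0 0;1 -2 0 10 0 0 0;1 -1 0 10 0 0 0;1 0 0 10 0 0 0;1 0 0 8 0 0 0'
python3 -m crank '1 0 0 5 0 0 0;1 0 0 2 0 0 0;1 0 0 0 0 0 0'
python3 -m crank '1 0 0 1.5 0 0 0;1 0 0 0 0 0 0'
```

```text
time_s: 17.6
ee_pos: [623.0, -98.6, 92.5]
ee_rot: [179.9, 0.3, 101.4]
force: [-0.9, -6.5, 11.2]
gripper_width: 0.6
gripper_force: 6.0
time_s: 17.98
ee_pos: [623.1, -98.9, 86.0]
ee_rot: [179.9, 0.3, 101.4]
force: [-2.4, -7.5, 11.0]
gripper_width: 0.6
gripper_force: 5.9
time_s: 18.23
ee_pos: [623.1, -99.0, 84.6]
ee_rot: [179.9, 0.3, 101.4]
force: [-1.4, -7.7, 11.1]
gripper_width: 0.5
gripper_force: 6.0
```

```bash

python3 -m crank '1 -3 0 1.5 0 0 0;1 0 0 1 0 0 0;1 0 0 0 0 0 0'
python3 -m crank '1 0 0 1.5 0 0 0;1 0 0 0 0 0 0'
python3 -m crank '1 0 0 1 0 0 0;1 0 0 0 0 0 0'
```

```text
time_s: 18.6
ee_pos: [623.2, -99.4, 81.8]
ee_rot: [179.9, 0.1, 101.3]
force: [-2.7, 0.3, 12.0]
gripper_width: 0.6
gripper_force: 5.9
time_s: 18.85
ee_pos: [623.2, -99.3, 80.9]
ee_rot: [179.9, 0.1, 101.3]
force: [-3.5, 0.6, 13.5]
gripper_width: 0.4
gripper_force: 7.0
time_s: 19.1
ee_pos: [623.3, -99.4, 80.6]
ee_rot: [179.9, 0.1, 101.3]
force: [-3.5, 0.5, 17.6]
gripper_width: 0.3
gripper_force: 8.8
```

Stop reached, with the load on. Up, then stroke 3 with a little more arc follow.

```bash

python3 -m crank '1 0 0 -8 0 0 0;1 1 0 -12 0 0 0;1 2 0 -13 0 0 0;1 3 0 -13 0 0 0;1 4 0 -13 0 0 0;1 5.5 0 -13 0 0 0;1 6.5 0 -13 0 0 0;1 6 0 -13 0 0 0;1 0 0 -10 0 0 0;1 0 0 0 0 0 0'
python3 -m crank '1 0 0 8 0 0 0;1 -3 0 10 0 0 0;1 -7 0 10 0 0 0;1 -6 0 10 0 0 0;1 -5 0 10 0 0 0;1 -3 0 10 0 0 0;1 -2 0 10 0 0 0;1 -2 0 10 0 0 0;1 -1 0 10 0 0 0;1 0 0 8 0 0 0'
python3 -m crank '1 0 0 5 0 0 0;1 0 0 3 0 0 0;1 0 0 2 0 0 0;1 0 0 0 0 0 0'
```

```text
time_s: 20.35
ee_pos: [617.6, -71.7, 186.5]
ee_rot: [179.9, 0.1, 101.3]
force: [0.8, 1.3, -0.3]
gripper_width: 0.6
gripper_force: 0.0
time_s: 21.6
ee_pos: [622.9, -99.3, 90.1]
ee_rot: [180.0, -0.1, 101.3]
force: [-2.1, 2.5, 11.8]
gripper_width: 0.4
gripper_force: 5.7
time_s: 22.1
ee_pos: [623.1, -99.8, 81.0]
ee_rot: [179.9, -0.0, 101.3]
force: [-3.0, 4.3, 11.5]
gripper_width: 0.4
gripper_force: 5.8
```

```bash

python3 -m crank '1 0 0 1 0 0 0;1 0 0 0.5 0 0 0;1 0 0 0 0 0 0'
python3 -m crank '1 0 0 -8 0 0 0;1 1 0 -12 0 0 0;1 2 0 -13 0 0 0;1 3 0 -13 0 0 0;1 4 0 -13 0 0 0;1 5.5 0 -13 0 0 0;1 6.5 0 -13 0 0 0;1 6 0 -13 0 0 0;1 0 0 -10 0 0 0;1 0 0 0 0 0 0'
python3 - <<'E'
from h import *
shot("scene","s4"); im=shot("wrist","w9")
s=env.state();print(s['ee_pos'],s['ee_rot'],s['force'])
a=cv2.imread("pics/s4.png")[130:330,280:530]; cv2.imwrite("pics/c9.png",np.hstack([cv2.resize(im,(400,300)),cv2.resize(a,(375,300))]))
E
```

```text
time_s: 22.48
ee_pos: [623.1, -99.7, 80.6]
ee_rot: [179.9, -0.0, 101.3]
force: [-4.2, 3.5, 18.0]
gripper_width: 0.6
gripper_force: 8.5
time_s: 23.72
ee_pos: [618.0, -72.7, 187.1]
ee_rot: [179.9, 0.1, 101.3]
force: [-1.0, 0.0, 0.4]
gripper_width: 0.6
gripper_force: 0.0
[617.29169472 -72.70636974 185.87315137] [-1.79963446e+02  6.94389566e-03  1.01285607e+02] [-0.32561747 -0.20759959 -0.67621657]
```

View pics/c9.png

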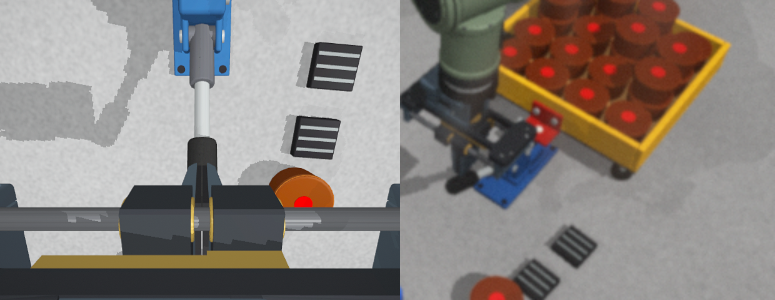

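After stroke 3 the handle is up, the jack base hasn't moved, and the lug and near foot are clearly higher. Stroke 4 next, held at the bottom, and then I'll measure the lift.

```bash

python3 -m crank '1 0 0 8 0 0 0;1 -3 0 10 0 0 0;1 -7 0 10 0 0 0;1 -6 0 10 0 0 0;1 -5 0 10 0 0 0;1 -3 0 10 0 0 0;1 -2 0 10 0 0 0;1 -1 0 10 0 0 0;1 0 0 10 0 0 0;1 0 0 8 0 0 0'
python3 -m crank '1 0 0 5 0 0 0;1 0 0 3 0 0 0;1 0 0 2.5 0 0 0;1 0 0 1 0 0 0;1 0 0 0 0 0 0'
python3 - <<'E'
from h import *
t=shot("top","t5"); s=shot("scene","s5")
def blobs(im,u,v,r=12):
    c=im[v-r:v+r,u-r:u+r]; m=(c[:,:,:2].min(2)>110).astype(np.uint8); n,l,st,ce=cv2.connectedComponentsWithStats(m)
    return [(st[i,4],(ce[i]+[u-r,v-r]).round(1)) for i in range(1,n) if st[i,4]>5]
print("top",blobs(t,255,235),"scene",blobs(s,371,214))
for z in (50,66,74,80):
    print(z,proj("t5",[576.2,140,z]),proj("s5",[576.2,140,z]))
cv2.imwrite("pics/c10.png",np.hstack([cv2.resize(s[150:310,300:460],(390,390),interpolation=2),cv2.resize(t[160:320,225:385],(390,390),interpolation=2)]))
E
```

```text
time_s: 25.08
ee_pos: [623.2, -100.1, 91.0]
ee_rot: [179.9, 0.1, 101.3]
force: [-2.5, -1.5, 10.9]
gripper_width: 0.3
gripper_force: 5.7
time_s: 25.7
ee_pos: [623.3, -100.4, 80.8]
ee_rot: [179.9, 0.1, 101.3]
force: [-2.6, -1.4, 14.3]
gripper_width: 0.4
gripper_force: 7.1
top [(np.int32(20), array([252.9, 234. ]))] scene [(np.int32(94), array([361.1, 212.6])), (np.int32(19), array([373.1, 212.4]))]
50 [255.2 235.1] [371.7 219.2]
66 [254.4 234.2] [372.4 215.3]
74 [254.  233.7] [372.8 213.3]
80 [253.6 233.4] [373.1 211.9]
```

View pics/c10.png

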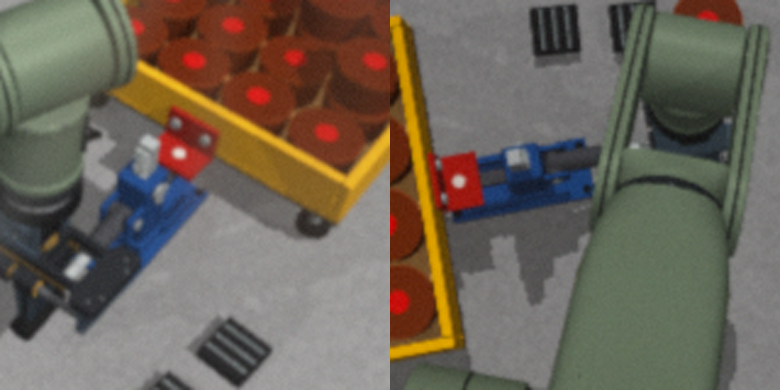

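The scene view shows the lug dot's rise of 5.9 px, which is about 24 mm. That puts the feet about 20 mm up, and the foot at (315,220) in the left panel is clearly off the counter. The jack stands upright and square. I'll press a little more firmly on the stop and hold.

```bash

python3 -m crank '1 0 0 0.8 0 0 0;1 0 0 0.7 0 0 0;1 0 0 0 0 0 0;1 0 0 0 0 0 0;1 0 0 0 0 0 0;1 0 0 0 0 0 0'
```

```text
time_s: 26.55
ee_pos: [623.4, -100.4, 80.4]
ee_rot: [179.9, 0.1, 101.3]
force: [-4.2, -1.7, 20.1]
gripper_width: 0.5
gripper_force: 9.7
```

```bash
python3 -c "
from workcell import env
print(env.job_done())"
```

```text
the job is handed in; nothing more can be done
None
```

The job is handed in: I set the jack square under the red lug, released it and pumped four full strokes. The arm is still pressing the handle on its stop at about 20 N, and the lug-end feet are about 20 mm clear, worked out from a camera-measured lug rise of about 24 mm.

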